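# Show the round bead to the inspection camera

### The arm

A 6-joint arm with a two-finger parallel gripper is mounted at the origin on the work surface. World frame = base frame: x ahead of the robot, y to its left, z up, the work surface at z = 0. Lengths are in m, angles in rad, forces in N, time in s.
With the tool pointing down it reaches from about 0.35 to 1 m from the base axis. Payload 7.1 kg.
Tool frame: the origin (TCP) lies at the very end of the fingers, on their centre line; the grasp point (between the pads) lies 19 mm behind it; z points along the fingers, y is the line along which they close (so a half turn about z gives the same grasp; the last joint's range is limited). The gripper opens to 85 mm and grips with 20 to 120 N. Pads are 22 mm wide; open, the fingers measure 114 mm over their backs; the gripper's body (76 mm by 85 mm) begins 54 mm behind the grasp point. The pads swing forward as they close: fully open they stand 13 mm farther back than shut.
Start: joints at [-1.345, 0.423, 1.63, -0, 1.089, -0.019], TCP at [0.151, -0.606, 0.231] pointing down, gripper open.
Joint ranges: [-3, 3], [-0.9, 2.11], [0.09, 2.58], [-1.31, 4.45], [0.11, 2.69], [-2.54, 2.54]. Speed limits (rad/s): [2.39, 2.39, 3.01, 3.14, 3.14, 3.14].

### API

Orientations are given as a rotation vector (axis times angle).
In Python, from rig import sense, cams, arm gives the robot as it stands.
- The arm moves only by the shell command python3 -m inch 'ROWS' [FORCE]. ROWS is JSON, a list that holds one entry, the list of rows, each a list of 7 numbers: the shift along the world's x, y, z in mm, then the turn, a rotation vector about the world's x, y, z in degrees, then the opening in per cent of the stroke, from 0 (shut) to 100 (fully open). A call has 1 to 20 rows; each row is the pose to reach, as a shift and turn from the pose commanded when the call began; what a row does not reach only later rows make up. A row lasts 1/10 s, in which the tool goes at most 50 mm and 8.59 degrees, less where a joint would pass 70% of its speed; a pose out of reach is approached as far as the arm can. A call with a gripper value outside its range is refused whole. The fingers move at their own pace and stop on an object; FORCE is the grip in N (left out, the last holds). Time passes only in rows, so rows that repeat a pose let the fingers close. It gives the time, the measured TCP pose, the force, the opening and the grip force at its end, in the units of the state.
- sense(): the state, without advancing time (a new reading comes with each control period).
- cams.snapshot(name): name is "side" or "top" or "wrist"; returns a dict with "frame" (420x560x3 uint8, red, green, blue), "z_map" (420x560 float32, m along the optical axis (not along the pixel's ray), 0 where there is no reading), "fx", "fy", "cx", "cy" (pixels), "R" (3x3) and "t" (3): a world point X has camera coordinates R X + t. Camera axes: x right, y down, z forward; pixel columns grow to the right and rows downward; lengths in m; the calibration is good to about 2 mm. A picture is of the moment at which its call begins.
- arm.finish_job(): hands the job in; it is judged then, once.
Trained networks look in a picture, given as the dict that the camera call returned (one of the last four; its "shot" number tells which), for a name from the list of things; names that differ only in an ending like _2 or _b are one class to them, and where a whole thing is asked for, a point or a joint stands for the part that bears it (a point fixed in the world has none). Each returns a list of dicts, best first, with "conf" (0 to 1); they miss things now and then, are a little off and sometimes report something else, mostly with a low value. They report only what shows in the picture. A call takes as long as a camera call. They do not tell look-alikes from the thing itself.
- cams.search_frame(picture, target): "xy" ([column, row] in pixels, amid what is visible of it).
The state is a dict: "time": time; "q": joint angles; "joint_velocities": joint speeds; "effort": joint torques, N m; "ee_pos": TCP position; "ee_rot": TCP orientation; "force": force on the tool from outside, world axes, zero at the start; "wrist_torque": the same for the moment, N m; "gripper_width": opening from 0.0 (shut) to 1.0 (fully open); "finger_force": force on a finger pad.
Only numpy, scipy, OpenCV 4.12 (cv2) and the standard library are available. Lean on these libraries where they do the work, as an engineer would, in place of code of your own. Each camera call takes 0.05 s, during which the arm holds its last target. There are 200 camera calls.

### The job

Three finished glass beads lie on their mandrels across the cooling rack. Take the mandrel with the round, ball-shaped bead out by its wooden handle, without touching the glass, and hold it up in the air to the inspection camera: the bead in the middle of the view at the camera's working distance, 100 mm in front of the lens, and the mandrel in line with the lens axis, bead end pointing straight into the lens. Finish holding it there, still in the gripper and motionless; leave the other two mandrels and the paddle as they are and do not bump the camera or its stand.

Things in the scene. Friction and masses are not known exactly. Their poses are not given: they have to be found in the camera images.
- mandrel_round: The mandrel to take, 50 g: wooden handle 16 mm thick, brass ferrule, steel rod 4 mm thick with the ball bead. Origin on its axis, amid the grip; x runs along it to the bead (y, z arbitrary: it is round). Along x in mm: butt -40, wood to +48, ferrule to +52, bead centre +122, tip +140, mass centre +64 to +74. Lies level in the rack, axis 50 mm above the table; handle free to grip from -40 to +25.
- bead_round: The ball-shaped bead of green glass, 26 mm in diameter, fixed on mandrel_round; its origin is the centre of the ball and its axes are those of mandrel_round.
- mandrel_disc: A bystander: a mandrel just like mandrel_round (same origin and axes) but its bead, of the same glass, is a flat disc 32 mm in diameter and 10 mm thick.
- mandrel_barrel: A bystander: a mandrel just like mandrel_round (same origin and axes) but its bead, of the same glass, is a slim barrel 16 mm in diameter and 34 mm long.
- rack: Fixed dark steel cooling rack, 75 x 210 mm, origin under its centre, x from handles to beads. Three places at y = -75, 0, +75 mm, any mandrel in any. Two notched combs at x = -28.5 (under the handles) and +28.5 mm (under the rods), 8 mm thick, teeth up to 58 mm high: lift 25 mm or more straight up to clear them. Mandrel origins lie at x = -62 to -71 mm: handles overhang the near side.
- stand: The camera's fixed pillar stand: grey foot 130 x 150 x 14 mm, aluminium pillar 22 mm thick, 362 mm high. Origin on the table, 70 mm in front of the point below the camera head's tilt axis; the pillar stands 155 mm behind the origin (along +x). It faces roughly towards the robot, at a yaw that varies.
- lens (a point): Centre of the front face of the inspection camera's lens. The camera is a white box 48 mm square, 90 mm long with its lens ring, 60 mm wide; clamped 270 to 330 mm above the table, looking 15 to 30 degrees downward; both vary and stay put. x points backwards along the lens axis, into the camera (it looks along -x, roughly towards the robot and down).
- focus (a point): The point in mid-air where the bead's centre belongs: on the lens axis, 100 mm in front of the lens, at x = -100 mm of lens; same axes as lens. The mandrel is to be held with its own x along this x.
- paddle: A bystander: a dark graphite paddle, plate 75 x 36 x 14 mm on a wooden handle, 190 mm long in all, lying loose on the table. Origin under its middle on the table, x from the handle to the plate.
There are look-alikes about, which are no part of the job. Leave any orange or purple look-alike of the mandrel_round alone. Leave any purple look-alike of the rack alone.

How it is judged:
By the outcome, as a careful person would: the job done as asked, in the order asked, and still so for the second after the job is handed in, while the arm keeps its last pose, push and grip.
It also fails if it takes over 32 s, if anything falls off the work surface, if the arm or the gripper's body presses on something with over 40 N, if the wrist force passes 120 N, or if a joint passes its speed limit or range.

## Working session

There is one attempt and no reset: what is moved stays moved. The work goes in short steps, Python scripts to look and compute and a shell command to move; the robot and the scene stay as the last step left them, time stands still between calls to the robot, and variables do not carry over. Pictures are saved under pics/ and viewed, at most 10 in all, crops included, and the job is handed in when it is done.

```bash
ls; mkdir -p pics; cat > h.py <<'E'
import numpy as np,cv2
from rig import sense,cams,arm
def px(s,c,r,z=None):
    c=np.asarray(c,float);r=np.asarray(r,float)
    if z is None: z=s["z_map"][r.astype(int),c.astype(int)]
    p=np.stack([(c-s["cx"])/s["fx"]*z,(r-s["cy"])/s["fy"]*z,z*np.ones_like(c)],-1)
    return (p-s["t"])@s["R"]
def save(n,im): cv2.imwrite("pics/"+n+".png",cv2.cvtColor(np.ascontiguousarray(im),cv2.COLOR_RGB2BGR))
E
python3 - <<'E'
from h import *
import pickle
S={}
for n in ("top","side"):
    s=cams.snapshot(n);S[n]=s;save(n,s["frame"])
    for t in ("mandrel_round","bead_round","mandrel_disc","mandrel_barrel","rack","stand","lens","paddle"):
        for d in cams.search_frame(s,t)[:4]:
            c,r=d["xy"];print(n,t,round(d["conf"],2),np.round([c,r]),np.round(px(s,c,r),3))
pickle.dump(S,open("S.pkl","wb"))
E
```

```text
pics
top mandrel_round 0.89 [204. 309.] [0.315 0.262 0.018]
top mandrel_round 0.58 [277. 266.] [0.412 0.055 0.016]
top mandrel_round 0.52 [236. 226.] [0.529 0.157 0.056]
top mandrel_disc 0.5 [181. 234.] [0.52  0.307 0.059]
top mandrel_disc 0.17 [210. 211.] [0.591 0.234 0.003]
top mandrel_barrel 0.55 [207. 222.] [0.545 0.235 0.057]
top rack 0.72 [240. 139.] [0.802 0.132 0.008]
top rack 0.63 [211. 213.] [0.582 0.233 0.003]
top stand 0.96 [328.  97.] [ 0.762 -0.096  0.302]
top lens 0.98 [331.  87.] [ 0.78  -0.102  0.312]
top paddle 0.6 [328. 236.] [ 0.485 -0.1    0.01 ]
side mandrel_round 0.77 [314. 287.] [0.408 0.059 0.013]
side mandrel_round 0.66 [251. 279.] [0.555 0.154 0.049]
side mandrel_round 0.66 [306. 356.] [0.313 0.252 0.014]
side bead_round 0.56 [265. 366.] [0.383 0.337 0.024]
side bead_round 0.55 [224. 268.] [0.634 0.169 0.058]
side bead_round 0.53 [225. 325.] [0.521 0.313 0.055]
side mandrel_disc 0.6 [225. 326.] [0.52  0.316 0.057]
side mandrel_barrel 0.57 [243. 305.] [0.519 0.24  0.059]
side rack 0.87 [221. 306.] [0.589 0.251 0.009]
side rack 0.84 [189. 244.] [0.803 0.13  0.007]
side stand 0.9 [222. 163.] [ 0.867 -0.126  0.115]
side lens 0.67 [235. 131.] [ 0.773 -0.089  0.308]
side paddle 0.77 [316. 237.] [ 0.498 -0.104  0.012]
```

View pics/top.png

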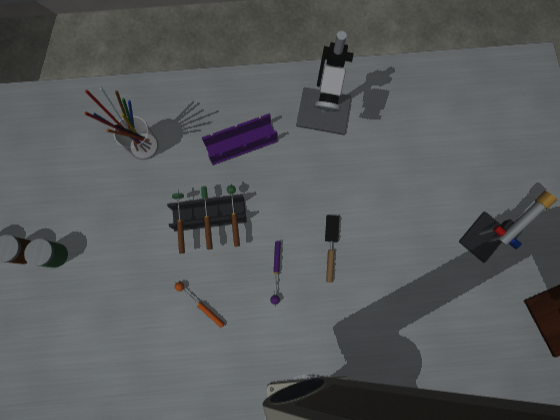

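View pics/side.png

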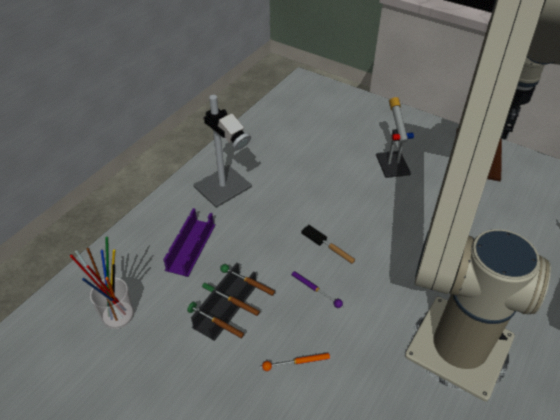

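```bash
python3 - <<'E'
from h import *
import pickle
S=pickle.load(open("S.pkl","rb"))
t,d=S["top"],S["side"]
A=cv2.resize(t["frame"][175:260,160:260],(400,340),interpolation=cv2.INTER_CUBIC)
B=cv2.resize(d["frame"][85:170,190:290],(400,340),interpolation=cv2.INTER_CUBIC)
save("crop1",np.hstack([A,B]))
for n,s in S.items():
    f=s["frame"].astype(float);cc,rr=np.meshgrid(np.arange(560),np.arange(420))
    P=px(s,cc,rr)
    # mandrel round wood + bead
    hsv=cv2.cvtColor(s["frame"],cv2.COLOR_RGB2HSV)
    near=(abs(P[...,0]-.56)<.12)&(abs(P[...,1]-.16)<.05)&(P[...,2]>.035)&(P[...,2]<.08)
    for nm,m in (("wood",near&(hsv[...,0]<18)&(hsv[...,1]>100)),("green",near&(hsv[...,0]>40)&(hsv[...,0]<95)&(hsv[...,1]>80))):
        q=P[m];print(n,nm,len(q),q.mean(0).round(4) if len(q) else"",q.min(0).round(3),q.max(0).round(3), (np.c_[cc[m],rr[m]].mean(0).round(1)))
        if nm=="wood": 
            u=np.linalg.svd(q[:,:2]-q[:,:2].mean(0))[2][0];print("dir",u, np.ptp((q[:,:2])@u))
    # camera
    m=(abs(P[...,0]-.80)<.12)&(abs(P[...,1]+.1)<.1)&(P[...,2]>.2)
    w=m&(f.min(-1)>110)
    q=P[w];print(n,"white",len(q),q.mean(0).round(3),q.min(0).round(3),q.max(0).round(3))
    np.save(n+"cam.npy",np.c_[P[m],f[m],cc[m],rr[m]])
    # foot
    m=(P[...,2]>.008)&(P[...,2]<.02)&(abs(P[...,0]-.77)<.15)&(abs(P[...,1]+.1)<.13)
    m=cv2.morphologyEx(m.astype(np.uint8),cv2.MORPH_OPEN,np.ones((3,3)))>0
    q=P[m];r=cv2.minAreaRect((q[:,:2]*1000).astype(np.float32));print("foot",r,len(q))
E
```

```text
top wood 159 [0.519  0.1604 0.0564] [0.476 0.153 0.05 ] [0.563 0.169 0.062] [234.9 229.6]
dir [-0.999428   -0.03381824] 0.08736742818912158
top green 48 [0.6336 0.1647 0.0601] [0.624 0.153 0.054] [0.643 0.175 0.067] [230.6 189.2]
top white 623 [ 0.796 -0.106  0.319] [ 0.737 -0.138  0.297] [ 0.883 -0.073  0.365]
foot ((871.681884765625, -128.68429565429688), (149.97853088378906, 130.06723022460938), 74.01698303222656) 1330
side wood 165 [0.5207 0.1643 0.0558] [0.475 0.146 0.039] [0.564 0.174 0.064] [259.  285.5]
dir [-0.99914126 -0.04143351] 0.08932153198261616
side green 51 [0.6343 0.1702 0.0581] [0.624 0.156 0.048] [0.645 0.183 0.069] [224.4 267.9]
side white 424 [ 0.805 -0.104  0.316] [ 0.738 -0.137  0.201] [ 0.887 -0.063  0.366]
foot ((865.5514526367188, -122.45235443115234), (154.4806365966797, 116.80543518066406), 75.65131378173828) 851
```

View pics/crop1.png

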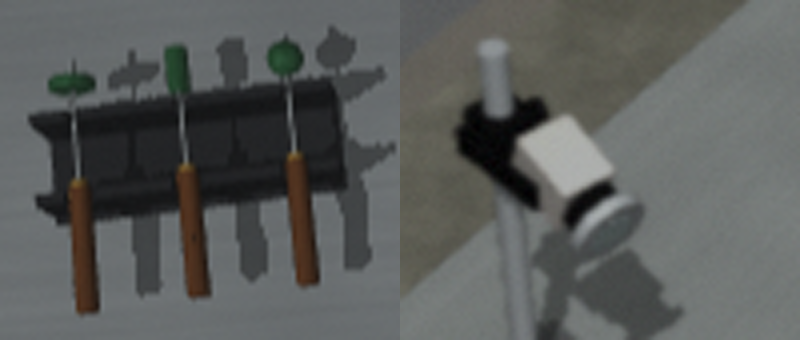

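```bash
python3 - <<'E'
from h import *
from scipy.spatial.transform import Rotation as R
s=sense();print(s["time"],s["ee_pos"],R.from_rotvec(s["ee_rot"]).as_matrix().round(3).tolist(),s["gripper_width"])
r0=R.from_rotvec(s["ee_rot"])
a=np.radians(2.5);x=np.array([np.cos(a),np.sin(a),0]);z=np.array([0,0,-1.])
for sg in (1,-1):
    T=R.from_matrix(np.c_[sg*x,np.cross(z,sg*x),z]);print("turn deg",np.degrees((T*r0.inv()).as_rotvec()).round(1))
print("tcp shift",(np.array([.515,.161,.05])+.008*x-s["ee_pos"])*1000)
# camera body point cloud: RANSAC planes
rng=np.random.default_rng(0)
for n in("top","side"):
    D=np.load(n+"cam.npy");P=D[:,:3];g=D[:,3:6].min(1)
    Q=P[(g>90)&(P[:,2]<.37)]
    for k in range(3):
        best=None
        for _ in range(800):
            a,b,c=Q[rng.choice(len(Q),3,False)];nv=np.cross(b-a,c-a);l=np.linalg.norm(nv)
            if l<1e-5:continue
            nv/=l;m=abs((Q-a)@nv)<.0025
            if best is None or m.sum()>best.sum():best=m
        q=Q[best];c=q.mean(0);nv=np.linalg.svd(q-c)[2][2];nv*=np.sign(nv[2]) 
        print(n,best.sum(),"c",c.round(4),"n",nv.round(3),"ext",np.ptp(q,0).round(3));Q=Q[~best]
    pl=P[(P[:,2]>.345)];print("pillar top",np.median(pl,0).round(4),pl[:,2].max(),len(pl))
E
```

```text
0.9 [ 0.15148751 -0.60634347  0.23131992] [[0.97, 0.242, 0.0], [0.242, -0.97, -0.0], [0.0, 0.0, -1.0]] 0.9998560760001884
turn deg [  0.    0.  -11.5]
turn deg [ -0.    0.  168.5]
tcp shift [ 371.5048783   767.69242242 -181.31991543]
top 513 c [ 0.7896 -0.1049  0.3152] n [-0.291  0.098  0.952] ext [0.089 0.063 0.029]
top 103 c [ 0.8187 -0.1126  0.3304] n [-0.426  0.142  0.893] ext [0.142 0.073 0.073]
top 55 c [ 0.8033 -0.1079  0.3315] n [-0.383  0.128  0.915] ext [0.142 0.058 0.063]
pillar top [ 0.8699 -0.1283  0.3607] 0.3647863496254708 118
side 227 c [ 0.7952 -0.1017  0.3168] n [-0.278  0.08   0.957] ext [0.144 0.061 0.047]
side 113 c [ 0.8313 -0.0974  0.2975] n [0.428 0.903 0.026] ext [0.133 0.068 0.161]
side 80 c [ 0.8045 -0.1055  0.3231] n [-0.445  0.146  0.884] ext [0.14  0.07  0.079]
pillar top [ 0.8743 -0.1223  0.3594] 0.36672943166826316 66
```

```bash
python3 -m inch '[[[372,768,-50,0,0,-11.5,50],[372,768,-50,0,0,-11.5,50],[372,768,-50,0,0,-11.5,50],[372,768,-50,0,0,-11.5,50],[372,768,-50,0,0,-11.5,50],[372,768,-50,0,0,-11.5,50],[372,768,-50,0,0,-11.5,50],[372,768,-50,0,0,-11.5,50],[372,768,-50,0,0,-11.5,50],[372,768,-50,0,0,-11.5,50],[372,768,-50,0,0,-11.5,50],[372,768,-50,0,0,-11.5,50],[372,768,-50,0,0,-11.5,50],[372,768,-50,0,0,-11.5,50],[372,768,-50,0,0,-11.5,50],[372,768,-50,0,0,-11.5,50],[372,768,-50,0,0,-11.5,50],[372,768,-50,0,0,-11.5,50],[372,768,-50,0,0,-11.5,50],[372,768,-50,0,0,-11.5,50]]]' 80
python3 - <<'E'
from h import *
import pickle
s=cams.snapshot("wrist");pickle.dump(s,open("W.pkl","wb"));save("w1",s["frame"])
print("campos",(-s["R"].T@s["t"]).round(3),"axis",s["R"][2].round(2))
cc,rr=np.meshgrid(np.arange(560),np.arange(420));P=px(s,cc,rr);hsv=cv2.cvtColor(s["frame"],cv2.COLOR_RGB2HSV)
near=(abs(P[...,0]-.56)<.14)&(abs(P[...,1]-.16)<.04)&(P[...,2]>.035)&(P[...,2]<.08)&(s["z_map"]>0)
for nm,m in (("wood",near&(hsv[...,0]<18)&(hsv[...,1]>100)),("green",near&(hsv[...,0]>40)&(hsv[...,0]<95)&(hsv[...,1]>80))):
    q=P[m];print(nm,len(q),q.mean(0).round(4),np.percentile(q,[1,99],axis=0).round(4).tolist())
    if nm=="wood":
        u=np.linalg.svd(q[:,:2]-q[:,:2].mean(0),full_matrices=False)[2][0];print("yaw",np.degrees(np.arctan(u[1]/u[0])))
E
```

```text
time: 2.9
ee_pos: [0.5227, 0.1609, 0.181]
ee_rot: [3.14, 0.069, -0.002]
force: [-0.5, -0.8, 0.4]
gripper_width: 0.498
finger_force: 0.0
campos [0.6   0.165 0.323] axis [-0.3  -0.01 -0.95]
wood 1889 [0.5216 0.1619 0.0555] [[0.4773, 0.1542, 0.0512], [0.5615, 0.1698, 0.0581]]
yaw 2.1743497359491113
green 1043 [0.6354 0.1663 0.0585] [[0.6248, 0.1554, 0.0525], [0.6469, 0.1774, 0.0628]]
```

View pics/w1.png

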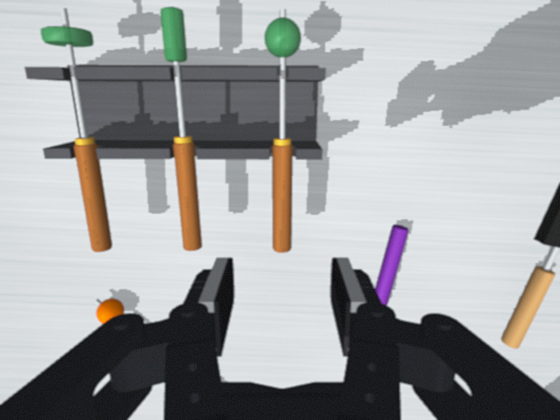

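```bash
python3 -m inch '[[[0,1,-40,0,0,0,50],[0,1,-80,0,0,0,50],[0,1,-120,0,0,0,50],[0,1,-140,0,0,0,50],[0,1,-150,0,0,0,50],[0,1,-150,0,0,0,50],[0,1,-150,0,0,0,0],[0,1,-150,0,0,0,0],[0,1,-150,0,0,0,0],[0,1,-150,0,0,0,0],[0,1,-150,0,0,0,0],[0,1,-150,0,0,0,0],[0,1,-150,0,0,0,0],[0,1,-150,0,0,0,0]]]' 90
```

```text
time: 4.35
ee_pos: [0.5244, 0.1629, 0.0323]
ee_rot: [-3.14, -0.07, -0.003]
force: [-0.4, -1.7, 6.3]
gripper_width: 0.156
finger_force: 88.1
```

```bash
python3 -m inch '[[[0,0,5,0,0,0,0],[0,0,15,0,0,0,0],[0,0,30,0,0,0,0],[0,0,50,0,0,0,0],[0,0,80,0,0,0,0],[0,0,120,0,0,0,0],[0,0,160,0,0,0,0],[0,0,180,0,0,0,0],[0,0,190,0,0,0,0],[0,0,190,0,0,0,0],[0,0,190,0,0,0,0]]]'
python3 - <<'E'
from h import *
from scipy.optimize import least_squares
# candidate camera pose from wrist/top/side point clouds; print lens-ring estimates
for n in ("wrist","side","top"):
    s=cams.snapshot(n);save("lift_"+n,s["frame"])
    for t in ("lens","bead_round","stand"):
        for d in cams.search_frame(s,t)[:3]:
            c,r=d["xy"];print(n,t,round(d["conf"],2),np.round([c,r]),np.round(px(s,c,r),3))
    cc,rr=np.meshgrid(np.arange(560),np.arange(420));P=px(s,cc,rr)
    m=(abs(P[...,0]-.80)<.13)&(abs(P[...,1]+.1)<.11)&(P[...,2]>.2)&(P[...,2]<.38);print(n,"campts",m.sum())
E
```

```text
time: 5.45
ee_pos: [0.5227, 0.1625, 0.2206]
ee_rot: [3.14, 0.069, -0.002]
force: [0.3, -0.1, -0.1]
gripper_width: 0.159
finger_force: 87.7
wrist bead_round 0.88 [128. 291.] [0.388 0.325 0.022]
wrist bead_round 0.62 [285.  10.] [0.624 0.167 0.242]
wrist campts 0
side lens 0.69 [229. 127.] [ 0.792 -0.087  0.316]
side bead_round 0.63 [220. 225.] [0.629 0.173 0.246]
side bead_round 0.59 [336. 302.] [0.328 0.075 0.022]
side bead_round 0.41 [268. 364.] [0.379 0.328 0.024]
side stand 0.7 [218. 144.] [ 0.867 -0.119  0.199]
side campts 1008
top lens 0.84 [332.  85.] [ 0.783 -0.104  0.314]
top stand 0.64 [330. 100.] [ 0.754 -0.098  0.301]
top campts 1710
```

```bash
cat > camfit.py <<'E'
from h import *
def fit(n,N=6):
    fs=[cams.snapshot(n) for _ in range(N)];s=fs[0]
    print(n,"cam at",(-s["R"].T@s["t"]).round(2),"fx",s["fx"])
    zs=np.stack([f["z_map"] for f in fs]);z=np.median(zs,0);print("z noise",np.median(zs.std(0)))
    s=dict(s);s["z_map"]=z;s["frame"]=np.median([f["frame"] for f in fs],0).astype(np.uint8)
    return s
if __name__=="__main__":
    import pickle
    S={n:fit(n) for n in("top","side")};pickle.dump(S,open("S2.pkl","wb"))
    rng=np.random.default_rng(0);rows=[]
    for n,s in S.items():
        cc,rr=np.meshgrid(np.arange(560),np.arange(420));P=px(s,cc,rr)
        m=(abs(P[...,0]-.80)<.13)&(abs(P[...,1]+.1)<.11)&(P[...,2]>.2)&(P[...,2]<.38)
        y,x=np.where(m);y0,y1,x0,x1=y.min()-4,y.max()+5,x.min()-4,x.max()+5;print(n,"crop",x0,y0,x1,y1)
        rows.append(cv2.resize(s["frame"][y0:y1,x0:x1],(400,int(400*(y1-y0)/(x1-x0)))))
        w=m&(s["frame"].min(-1)>110)
        nl,lab,st,ce=cv2.connectedComponentsWithStats(w.astype(np.uint8))
        for k in range(1,nl):
            if st[k,4]<15:continue
            q=P[lab==k];c=q.mean(0)
            for _ in range(5):
                u,sv,v=np.linalg.svd(q-c,full_matrices=False);d=abs((q-c)@v[2]);q=q[d<max(.002,2*np.median(d))];c=q.mean(0)
            nv=v[2]*np.sign(v[2][2]);
            e1=np.cross([0,0,1],nv);e1/=np.linalg.norm(e1);e2=np.cross(nv,e1)
            r=cv2.minAreaRect((np.c_[(q-c)@e1,(q-c)@e2]*1000).astype(np.float32))
            print(" comp",st[k,4],len(q),"px",ce[k].round(1),"c",c.round(4),"n",nv.round(3),"rect",np.round([*r[0],*r[1],r[2]],1))
    h=min(580,max(r.shape[0] for r in rows));o=np.zeros((h,800,3),np.uint8)
    for i,r in enumerate(rows):r=r[:h];o[:r.shape[0],400*i:400*i+400]=r
    save("camcrops",o)
E
python3 camfit.py
```

```text
top cam at [0.33 0.05 1.11] fx 387.2927900700741
z noise 0.0018147053
side cam at [0.01 0.84 1.26] fx 533.6686910760824
z noise 0.003068605
top crop 311 27 358 116
 comp 63 63 px [341.3  34.8] c [ 0.8751 -0.1295  0.3617] n [ 0.018 -0.028  0.999] rect [-0.2 -0.3 19.5 19.3 89.9]
 comp 539 509 px [332.3  80. ] c [ 0.794  -0.1062  0.3168] n [-0.311  0.091  0.946] rect [-0.2  0.3 45.9 57.   0.1]
 comp 68 40 px [326.3 104.2] c [ 0.7437 -0.0879  0.3016] n [ 0.452 -0.024  0.892] rect [ 0.6 -2.6 12.9 37.3 64.6]
side crop 200 91 247 151
 comp 102 57 px [213.2 102.9] c [ 0.8707 -0.1203  0.3376] n [-0.58   0.813  0.056] rect [ 0.1  1.  14.  50.   2.6]
 comp 289 223 px [230.6 123.7] c [ 0.7968 -0.104   0.3174] n [-0.31   0.113  0.944] rect [-0.2 -0.3 47.1 58.9  5.2]
 comp 30 26 px [216.7 139.1] c [ 0.8713 -0.1194  0.2136] n [ 0.623 -0.779  0.07 ] rect [-0.7  1.2 12.3 26.9  4.7]
```

View pics/camcrops.png

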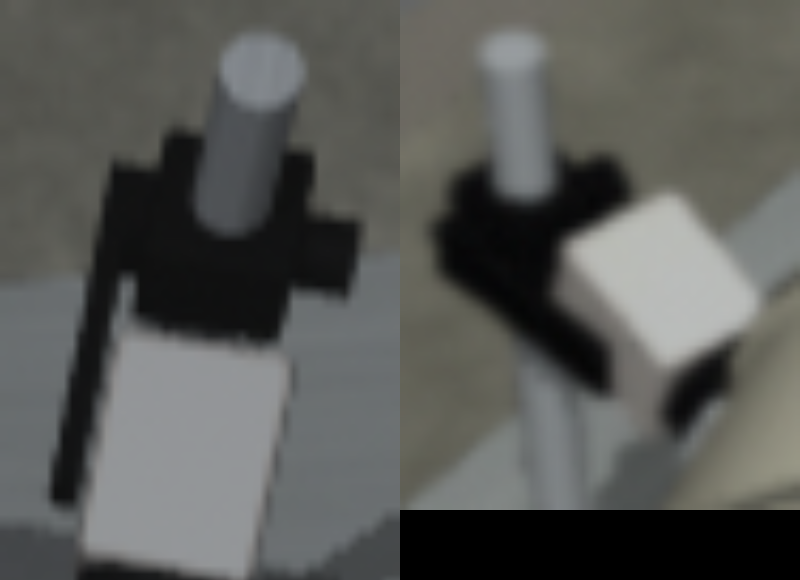

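```bash
python3 - <<'E'
from h import *
import pickle
from scipy.spatial.transform import Rotation as R
s=pickle.load(open("S.pkl","rb"))["side"]
yaw,p=-16.1,19.
F=R.from_euler("ZY",[yaw,-p],degrees=True);ax=F.as_matrix()[:,0];n=F.as_matrix()[:,2]
lens=np.array([.7945,-.1058,.317])-.024*n-.0605*ax
print("ax",ax,"lens",lens)
q=s["R"]@lens+s["t"];print("proj side",q[0]/q[2]*s["fx"]+s["cx"],q[1]/q[2]*s["fy"]+s["cy"])
cc,rr=np.meshgrid(np.arange(560),np.arange(420));P=px(s,cc,rr)
d=(P-lens)@ax;rad=np.linalg.norm((P-lens)-d[...,None]*ax,axis=-1)
m=(abs(d)<.012)&(rad<.035);q=P[m];print(m.sum(),"d med",np.median(d[m]),"centre px",cc[m].mean(),rr[m].mean(),"centroid",q.mean(0).round(4),"maxrad",np.percentile(rad[m],95))
L=(q-lens)@F.as_matrix();print("local extents",np.percentile(L,[3,50,97],axis=0).round(4).tolist())
st=sense();r0=R.from_rotvec(st["ee_rot"]);M0=R.from_euler("Z",2.2,degrees=True)
dR=F*M0.inv();print("turn",np.degrees(dR.as_rotvec()).round(2))
# bead relative to TCP now: 114 ahead, 19 up
g=st["ee_pos"]+np.array([0,0,.019]);rel=M0.apply([.114,0,0])+[0,0,.019]
focus=lens-.1*ax
for b in(.06,0):print("back",b,"shift mm",((focus-b*ax)-dR.apply(rel)-st["ee_pos"])*1000)
E
```

```text
ax [ 0.90843454 -0.26220616  0.32556815] lens [ 0.74704689 -0.09210336  0.27461068]
proj side 243.38393324657886 143.0668609190128
183 d med 0.0031882534660286144 centre px 241.45355191256832 141.33879781420765 centroid [ 0.7498 -0.0873  0.283 ] maxrad 0.03285762455080984
local extents [[0.0001, -0.0226, -0.0232], [0.0032, 0.0061, 0.0088], [0.0112, 0.0305, 0.0301]]
turn [ -2.31 -18.94 -18.13]
back 0.06 shift mm [ -19.40835126 -184.63537776  -53.89667294]
back 0 shift mm [  35.09772098 -200.36774712  -34.36258367]
```

```bash
python3 -m inch '[[[-4,-35,-5,-0.4,-3.2,-3,0],[-8,-70,-15,-0.8,-6.3,-6,0],[-12,-110,-30,-1.2,-9.5,-9,0],[-16,-145,-45,-1.6,-12.6,-12,0],[-19,-170,-54,-2,-15.8,-15,0],[-19,-185,-54,-2.3,-18.9,-18.1,0],[-19,-185,-54,-2.3,-18.9,-18.1,0],[-19,-185,-54,-2.3,-18.9,-18.1,0],[-19,-185,-54,-2.3,-18.9,-18.1,0]]]'
cat > bead.py <<'E'
from h import *
from scipy.spatial.transform import Rotation as R
from scipy.optimize import least_squares
def bead(n,guess,N=5,win=.035):
    fs=[cams.snapshot(n) for _ in range(N)];s=dict(fs[0]);s["z_map"]=np.median([f["z_map"] for f in fs],0);s["frame"]=np.median([f["frame"] for f in fs],0).astype(np.uint8)
    cc,rr=np.meshgrid(np.arange(560),np.arange(420));P=px(s,cc,rr);h=cv2.cvtColor(s["frame"],cv2.COLOR_RGB2HSV)
    m=(np.linalg.norm(P-guess,axis=-1)<win)&(h[...,0]>40)&(h[...,0]<95)&(h[...,1]>80)
    if m.sum()<8: return s,None,m.sum()
    c,r=cc[m].mean(),rr[m].mean();z=np.median(s["z_map"][m])
    return s,px(s,c,r,z+.0095),(m.sum(),round(c,1),round(r,1))
if __name__=="__main__":
    st=sense();F=R.from_euler("ZY",[-16.1,-19],degrees=True);ax=F.as_matrix()[:,0];n=F.as_matrix()[:,2]
    T=R.from_rotvec(st["ee_rot"]).as_matrix();print("tool",st["ee_pos"].round(4),"x",T[:,0].round(4),"z",T[:,2].round(4),"time",st["time"])
    g=st["ee_pos"]-.019*T[:,2];b0=g+.114*T[:,0]
    lens=np.array([.74705,-.0921,.2746]);print("kin bead in lens frame mm",(F.inv().apply(b0-lens)*1000).round(1))
    for nm in("top","side","wrist"):
        s,b,i=bead(nm,b0);save(f"st_{nm}_{st['time']:.1f}",s["frame"])
        print(nm,i,None if b is None else (b.round(4),"lensframe mm",(F.inv().apply(b-lens)*1000).round(1)))
        if nm!="wrist":
            # lens-box top face re-measured in this view for a relative check
            continue
        cc,rr=np.meshgrid(np.arange(560),np.arange(420));P=px(s,cc,rr);h=cv2.cvtColor(s["frame"],cv2.COLOR_RGB2HSV)
        L=(P-g)@np.c_[T[:,0],T[:,1],T[:,2]]
        w=(abs(L[...,1])<.015)&(abs(L[...,2])<.02)&(L[...,0]>.014)&(L[...,0]<.145)
        for lo,hi in((.018,.038),(.05,.095),(.10,.125)):
            q=L[w&(L[...,0]>lo)&(L[...,0]<hi)];print(lo,hi,len(q),np.median(q,0).round(4) if len(q) else "", np.percentile(q[:,2],3).round(4) if len(q) else "")
E
python3 bead.py; ls pics
```

```text
time: 7.55
ee_pos: [0.5056, -0.0217, 0.168]
ee_rot: [3.025, -0.416, 0.506]
force: [0.3, 0.6, -0.2]
gripper_width: 0.152
finger_force: 87.8
tool [ 0.5056 -0.0217  0.168 ] x [ 0.9105 -0.255   0.3255] z [ 0.3131 -0.0893 -0.9455] time 7.55
kin bead in lens frame mm [-1.585e+02  1.500e+00  1.000e-01]
top (np.int64(76), np.float64(312.8), np.float64(176.6)) (array([ 0.6015, -0.0497,  0.2202]), 'lensframe mm', array([-161. ,    0.3,   -2.1]))
side (np.int64(49), np.float64(277.1), np.float64(184.8)) (array([ 0.6032, -0.0496,  0.2202]), 'lensframe mm', array([-159.6,    1. ,   -2.6]))
wrist (np.int64(918), np.float64(285.1), np.float64(7.5)) (array([ 0.5953, -0.0482,  0.211 ]), 'lensframe mm', array([-1.701e+02,  1.000e-01, -8.700e+00]))
0.018 0.038 2198 [ 0.0285  0.0001 -0.0033] -0.0047
0.05 0.095 1653 [0.0746 0.0009 0.002 ] 0.0012
0.1 0.125 568 [ 0.101   0.0008 -0.0028] -0.0054
camcrops.png
crop1.png
lift_side.png
lift_top.png
lift_wrist.png
side.png
st_side_7.5.png
st_top_7.5.png
st_wrist_7.5.png
top.png
w1.png
```

```bash
python3 -m inch '[[[10,-3,4,0,0,0,0],[22,-6,9,0,0,0,0],[34,-10,14,0,0,0,0],[44,-13,18,0,0,0,0],[51,-15,21,0,0,0,0],[55,-16,22,0,0,0,0],[55,-16,22,0,0,0,0],[55,-16,22,0,0,0,0],[55,-16,22,0,0,0,0]]]'
python3 bead.py; python3 - <<'E'
from h import *
from glob import glob
from camfit import fit
from scipy.spatial.transform import Rotation as R
o=[]
for n,ctr in(("top",(325,110)),("side",(262,150))):
    s=fit(n,6);c,r=ctr;o.append(cv2.resize(s["frame"][r-60:r+75,c-45:c+45],(400,600),interpolation=cv2.INTER_CUBIC))
    cc,rr=np.meshgrid(np.arange(560),np.arange(420));P=px(s,cc,rr)
    F=R.from_euler("ZY",[-16.1,-19],degrees=True).as_matrix();L=(P-[.74705,-.0921,.2746])@F
    # top face of box in lens frame
    m=(s["frame"].min(-1)>110)&(L[...,0]>.025)&(L[...,0]<.095)&(abs(L[...,1])<.03)&(abs(L[...,2]-.024)<.01)
    q=L[m]*1000;A=np.c_[q[:,:2]-q[:,:2].mean(0),np.ones(len(q))];k=np.linalg.lstsq(A,q[:,2],rcond=None)[0]
    print(n,len(q),"slope deg",np.degrees(k[:2]).round(2),"h",k[2].round(2),"ext",np.percentile(q,[1,50,99],axis=0).round(1).tolist())
    # mandrel axis in lens frame
    m=(L[...,0]>-.27)&(L[...,0]<-.08)&(abs(L[...,1])<.02)&(abs(L[...,2])<.02)
    for lo,hi in((-.27,-.235),(-.19,-.12),(-.115,-.085)):
        q=L[m&(L[...,0]>lo)&(L[...,0]<hi)]*1000;print(lo,hi,len(q),np.median(q,0).round(1) if len(q) else "")
save("final",np.hstack(o))
E
```

```text
time: 9.2
ee_pos: [0.5588, -0.0382, 0.1889]
ee_rot: [3.025, -0.418, 0.503]
force: [0.2, -0.7, -1.0]
gripper_width: 0.161
finger_force: 87.8
tool [ 0.5588 -0.0382  0.1889] x [ 0.9107 -0.2562  0.324 ] z [ 0.3112 -0.0899 -0.9461] time 9.2
kin bead in lens frame mm [-99.    0.3   1.6]
top (np.int64(78), np.float64(318.4), np.float64(151.7)) (array([ 0.6552, -0.0669,  0.2411]), 'lensframe mm', array([-100.9,   -1.3,   -0.7]))
side (np.int64(49), np.float64(264.1), np.float64(168.2)) (array([ 0.6577, -0.0656,  0.2426]), 'lensframe mm', array([-98.6,   0.7,   0.1]))
wrist (np.int64(917), np.float64(285.0), np.float64(7.5)) (array([ 0.6502, -0.0642,  0.2331]), 'lensframe mm', array([-1.088e+02, -1.000e-01, -6.500e+00]))
0.018 0.038 2189 [ 0.0285 -0.0007 -0.004 ] -0.0053
0.05 0.095 1632 [ 0.0745 -0.0004  0.0014] 0.0006
0.1 0.125 975 [ 0.1021  0.0002 -0.0024] -0.0057
top cam at [0.33 0.05 1.11] fx 387.2927900700741
z noise 0.0018401223
top 538 slope deg [-0.02 -0.11] h 23.92 ext [[32.4, -22.9, 21.3], [60.5, -0.6, 24.0], [88.4, 22.1, 25.6]]
-0.27 -0.235 0 
-0.19 -0.12 63 [-161.4   -1.     1.6]
-0.115 -0.085 102 [-101.5   -0.9    7.9]
side cam at [0.01 0.84 1.26] fx 533.6686910760824
z noise 0.0031751464
side 295 slope deg [ 1.09 -1.84] h 23.3 ext [[33.4, -20.6, 16.5], [60.8, 4.0, 23.5], [89.8, 26.0, 26.3]]
-0.27 -0.235 58 [-248.6    4.9    6. ]
-0.19 -0.12 39 [-159.1    2.1    1.6]
-0.115 -0.085 67 [-101.6    4.4    7.6]
```

View pics/final.png

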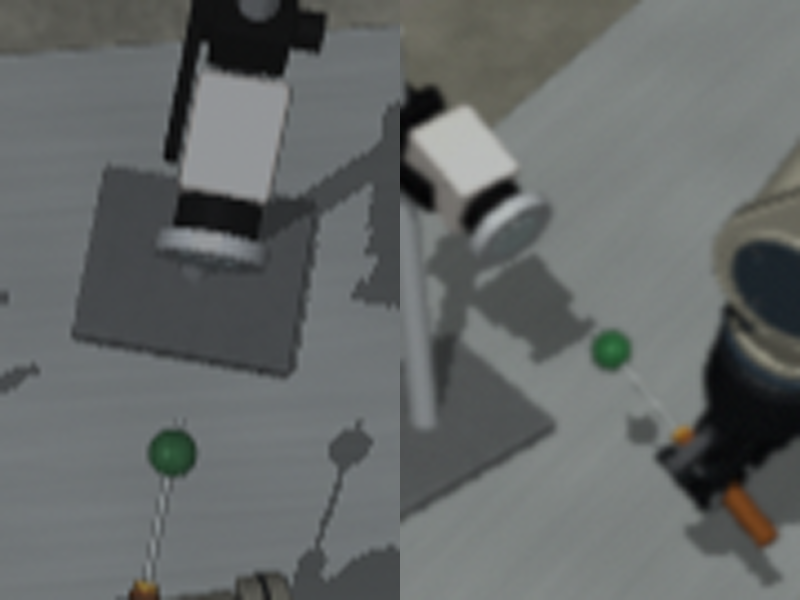

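```bash
python3 -m inch '[[[0.5,1,0,0,0,-0.2,0],[0.5,1,0,0,0,-0.2,0],[0.5,1,0,0,0,-0.2,0],[0.5,1,0,0,0,-0.2,0],[0.5,1,0,0,0,-0.2,0],[0.5,1,0,0,0,-0.2,0],[0.5,1,0,0,0,-0.2,0],[0.5,1,0,0,0,-0.2,0]]]' && python3 -c "
from rig import arm,sense
import numpy as np
print(np.abs(sense()['joint_velocities']).max());print(arm.finish_job())"
```

```text
time: 11.35
ee_pos: [0.56, -0.0374, 0.1893]
ee_rot: [3.023, -0.423, 0.504]
force: [0.3, 0.0, -0.1]
gripper_width: 0.157
finger_force: 87.8
0.00186652141886146
the job is handed in; nothing more can be done
None
```

The round-bead mandrel is held by its handle in front of the inspection camera and the job is handed in at 11.35 s. I measured the bead about 100 mm from the lens and within about 2 mm of the lens axis, with the mandrel within about 1° of that axis, then made one last 1 mm correction without re-measuring. I did not re-check the other mandrels and the paddle afterwards, but the arm kept clear of them, the camera and its stand.

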